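Sweep the flip lids of a curved tube rack shut

TASK

The five tubes in the curved rack have their hinged lids standing open. Run your closed fingertips lightly along the curved row, just over the height of the shut lids and in the direction in which the lids fold, so that they go down one after another from the first tube to the last and all lie shut. Do not lift the rack, shove it along or press hard on it, leave the bottles and other things where they are, and finish with the hand clear.

Things in the scene. Friction and masses are not known exactly. Their poses are not given: they have to be found in the camera images.
- tray: Loose curved grey rack, about 1.6 kg, 185 x 70 mm, with five white flip-lid tubes on an arc of radius 100 mm. Origin on the table under the middle tube; z up; arc centre at x = -100 mm, y = 0. Tube i stands at a = 0.31*(i-3) rad: x = 100 cos a - 100, y = 100 sin a (mm), so 31 mm apart, tube 1 at the -y end. Only open lids stand higher than the shut lids' tops, 60 mm above the table.
- hinge1 (a point): Middle of the hinge axis of lid 1, fixed on the rack, 54.5 mm above the table, 10.5 mm before the axis of tube 1 along the row (towards the tube 1 end); axes as the rack's. Every lid is hinged on the side of its tube that faces the tube 1 end and folds shut in the direction from tube 1 to tube 5.
- lid1 (a joint): Opening angle of lid 1, rad: 0 shut, 1.57 upright, grows as it opens; starts between 0.95 and 1.55, stop at 1.9. Slightly stiff (0.006 N m): it stays where it is left, under 0.5 N at its edge folds it, no latch.
- hinge2 (a point): Middle of the hinge axis of lid 2, fixed on the rack, 54.5 mm above the table, 10.5 mm before the axis of tube 2 along the row (towards the tube 1 end); axes as the rack's. A lid is 18 mm wide, slightly domed, 3 mm thick in the middle, and reaches 22 mm from its hinge; the next hinge is 9 mm past its shut edge.
- lid2 (a joint): Opening angle of lid 2, rad: 0 shut, 1.57 upright, grows as it opens; starts between 0.95 and 1.55, stop at 1.9. Slightly stiff (0.006 N m): it stays where it is left, under 0.5 N at its edge folds it, no latch.
- hinge3 (a point): Middle of the hinge axis of lid 3, fixed on the rack, 54.5 mm above the table, 10.5 mm before the axis of tube 3 along the row (towards the tube 1 end); axes as the rack's. A lid standing upright reaches 77 mm above the table; shut, its highest point (the middle) is 60 mm above the table.
- lid3 (a joint): Opening angle of lid 3, rad: 0 shut, 1.57 upright, grows as it opens; starts between 0.95 and 1.55, stop at 1.9. Slightly stiff (0.006 N m): it stays where it is left, under 0.5 N at its edge folds it, no latch.
- hinge4 (a point): Middle of the hinge axis of lid 4, fixed on the rack, 54.5 mm above the table, 10.5 mm before the axis of tube 4 along the row (towards the tube 1 end); axes as the rack's. Fingertips that pass 0 to 3.5 mm above the shut tops lay the lids down well enough; lower ones catch on the lids and push the rack.
- lid4 (a joint): Opening angle of lid 4, rad: 0 shut, 1.57 upright, grows as it opens; starts between 0.95 and 1.55, stop at 1.9. Slightly stiff (0.006 N m): it stays where it is left, under 0.5 N at its edge folds it, no latch.
- hinge5 (a point): Middle of the hinge axis of lid 5, fixed on the rack, 54.5 mm above the table, 10.5 mm before the axis of tube 5 along the row (towards the tube 1 end); axes as the rack's.
- lid5 (a joint): Opening angle of lid 5, rad: 0 shut, 1.57 upright, grows as it opens; starts between 0.95 and 1.55, stop at 1.9. Slightly stiff (0.006 N m): it stays where it is left, under 0.5 N at its edge folds it, no latch.
- dropper_1: Small dark dropper bottle, 28 x 28 x 97 mm, standing close to the rack, inside the hollow of its curve; origin at the centre of its underside. A bystander, to be left alone.
- dropper_2: Small dark dropper bottle, 28 x 28 x 97 mm, standing to the right of the rack; origin at the centre of its underside. A bystander, to be left alone.
- dropper_3: Small white dropper bottle, 28 x 28 x 97 mm, standing close to the rack, inside the hollow of its curve; origin at the centre of its underside. A bystander, to be left alone.
- petri_1: Shallow round dish, 90 mm across, 15 mm high, to the left of the rack; origin at the centre of its underside. A bystander, to be left alone.
- marker: Marker pen lying on the table, 17 x 135 x 18 mm, to the right of the rack; origin at the centre of its underside. A bystander, to be left alone.
Mind the look-alikes: they are no part of the job. What is shaped like the tray but black is not meant.

How it is judged:
On the way, in this order (a step that is already met when the one before it is completed fails the run):
1. lid 1 is folded shut (within 0.26 rad, 15 degrees), the later ones not yet (value of joint lid1 below 0.26 rad), for 0.05 s.
2. lid 2 is folded shut (within 0.26 rad, 15 degrees), the later ones not yet (value of joint lid2 below 0.26 rad), for 0.05 s.
3. lid 3 is folded shut (within 0.26 rad, 15 degrees), the later ones not yet (value of joint lid3 below 0.26 rad), for 0.05 s.
4. lid 4 is folded shut (within 0.26 rad, 15 degrees), the later ones not yet (value of joint lid4 below 0.26 rad), for 0.05 s.
5. lid 5 is folded shut (within 0.26 rad, 15 degrees), the later ones not yet (value of joint lid5 below 0.26 rad), for 0.05 s.
At the end, for the whole second after the job is handed in: All five lids are shut to within 0.26 rad (15 degrees), and the rack stands level and at rest within 25 mm of where it was (value of joint each of lid1, lid2, lid3, lid4, lid5 below 0.26 rad and linear speed of tray below 0.01 m/s and distance of tray from where it was at the start of the episode below 0.025 m and angle between tray's own z axis and vertical below 0.05 rad); the robot touches nothing.
It fails at once if the rack is lifted or tipped (8 mm up or 0.12 rad) (height (world z) of tray above 0.008 m or angle between tray's own z axis and vertical above 0.12 rad).
It fails at once if the rack is shoved more than 25 mm (distance of tray from where it was at the start of the episode above 0.025 m).
It fails at once if the fingers press on the rack or its lids with more than 35 N (contact force between the fingers and tray above 35 N).
It fails at once if a bystander is moved more than 25 mm (distance of any of dropper_1, dropper_2, dropper_3, petri_1, marker from where it was at the start of the episode above 0.025 m).
It also fails if it takes over 42 s, if anything falls off the work surface, if the arm or the gripper's body presses on something with over 40 N, if the wrist force passes 120 N, or if a joint passes its speed limit or range.

ROBOT

A 6-joint arm with a two-finger parallel gripper is mounted at the origin on a cart in front of the work surface, level with it; the furniture and walls round the work are solid. World frame = base frame: x ahead of the robot, y to its left, z up, the work surface at z = 0. Lengths are in m, angles in rad, forces in N, time in s.
With the tool pointing down it reaches from about 0.3 to 0.775 m from the base axis. Payload 14.6 kg.
Tool frame: the origin (TCP) lies midway between the tips of the shut fingers; the grasp point (between the pads) lies 19 mm behind it; z points along the fingers, y is the line along which they close (so a half turn about z gives the same grasp; the last joint's range is limited). The gripper opens to 85 mm and grips with 20 to 120 N. Pads are 22 mm wide; open, the fingers measure 114 mm over their backs; the gripper's body (76 mm by 85 mm) begins 54 mm behind the grasp point. The pads swing forward as they close: fully open they stand 13 mm farther back than shut.
Start: joints at [-1.209, 0.3, 1.521, -0, 1.321, -0.067], TCP at [0.229, -0.5, 0.231] pointing down, gripper open.
Joint ranges: [-3.03, 3.03], [-0.79, 2.21], [0.23, 2.52], [-1.04, 4.18], [0, 3.07], [-2.55, 2.55]. Speed limits (rad/s): [2.22, 2.22, 2.57, 3.14, 3.14, 3.14].

INTERFACE

Orientations are given as a unit quaternion [x, y, z, w].
In Python, from workcell import r gives the robot as it stands.
- The arm moves only by the shell command python3 -m crank 'ROWS' [OPENING]. ROWS is text: rows parted by semicolons, each of 4 numbers parted by spaces: the shift along the tool's x, y, z in cm, then the turn about the tool's z in rad. A call has 1 to 12 rows; each row shifts and turns the commanded pose from where the row before left it, along the tool's axes as they then stand; what a row does not reach is not made up. A row lasts 1/8 s, in which the tool goes at most 62.5 mm and 10.7 degrees, less where a joint would pass 70% of its speed; a pose out of reach is approached as far as the arm can. A call with a gripper value outside its range is refused whole. OPENING is the opening, from 0 (shut) to 1 (fully open), set as the call begins (- or left out, the last holds). The fingers move at their own pace and stop on an object; the grip force is fixed at half the most. Time passes only in rows, so rows that do not move let the fingers close. It gives the time, the measured TCP pose, the force, the opening and the grip force at its end, in the units of the state.
- r.get_obs(): the state, without advancing time (a new reading comes with each control period).
- r.snapshot(name): name is "side" or "top" or "wrist"; returns (picture, depth): 400x640x3 uint8, blue, green, red; 400x640 float32, m along the optical axis (not along the pixel's ray), 0 where there is no reading.
- r.camera_params(name): a dict with "vertical_fov" (degrees; the focal length in pixels is half the picture's height over the tangent of half this angle, whatever the lens; pixels are square), "cx", "cy" (the principal point, pixels), "origin" and "orientation" of the camera in the world. Camera axes: x right, y down, z forward; pixel columns grow to the right and rows downward; lengths in m; the calibration is good to about 2 mm. A picture is of the moment at which its call begins: read the wrist's pose just before it. camera_params takes no time and is no camera call; for the wrist camera it gives the pose at the moment of the call.
- r.hand_in(): hands the job in; it is judged then, once.
The state is a dict: "time": time; "q": joint angles; "qd": joint speeds; "joint_efforts": joint torques, N m; "tool_pos": TCP position; "tcp_rot": TCP orientation; "force": force on the tool from outside, world axes, zero at the start; "ft_torque": the same for the moment, N m; "grip_width": finger opening in m; "grasp_force": force on a finger pad.
Only numpy, scipy, OpenCV 4.12 (cv2) and the standard library are available. Lean on these libraries where they do the work, as an engineer would, in place of code of your own. Each camera call takes 0.05 s, during which the arm holds its last target. There are 200 camera calls.

## Working session

There is one attempt and no reset: what is moved stays moved. The work goes in short steps, Python scripts to look and compute and a shell command to move; the robot and the scene stay as the last step left them, time stands still between calls to the robot, and variables do not carry over. Pictures are saved under pics/ and viewed, at most 10 in all, crops included, and the job is handed in when it is done.

```bash
mkdir -p pics; ls
python3 - <<'E'
from workcell import r
import cv2,numpy as np
for n in("top","side"):
    im,d=r.snapshot(n); cv2.imwrite(f"pics/{n}0.png",im); np.savez(f"{n}0.npz",im=im,d=d)
    print(n,r.camera_params(n))
o=r.get_obs();print(o['time'],o['tool_pos'],o['tcp_rot'],o['grip_width'])
E
```

```text
pics
top {'vertical_fov': 54.086851759843036, 'cx': 318.9911148125735, 'cy': 200.9741749665912, 'origin': array([ 0.43915287, -0.07928202,  1.03294616]), 'orientation': array([ 0.70793386, -0.70482361,  0.02757202, -0.03595989])}
side {'vertical_fov': 53.13119302849844, 'cx': 317.6302000302143, 'cy': 197.0666859679212, 'origin': array([ 0.87668884, -0.3596587 ,  0.89362638]), 'orientation': array([ 0.88360636,  0.39546374, -0.10206243, -0.22897922])}
0.1 [ 0.2285938  -0.50000836  0.23075881] [ 9.77103796e-01  2.12762485e-01 -7.17089806e-05 -5.40436465e-04] 0.08501831887628017
```

View pics/top0.png

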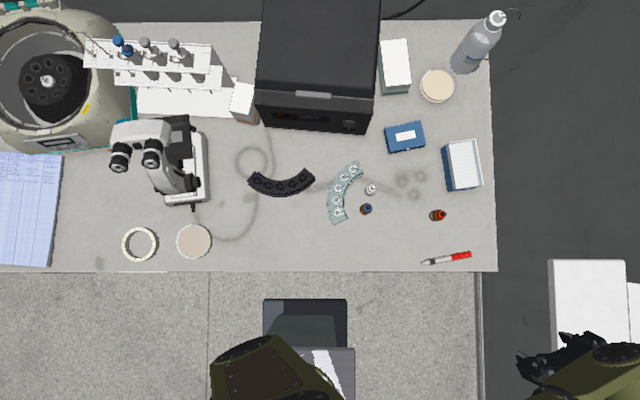

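View pics/side0.png

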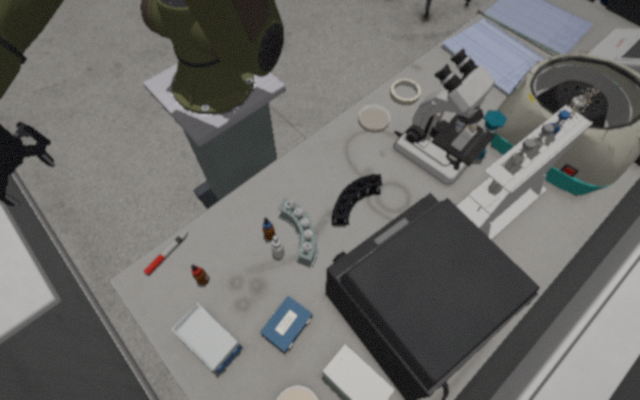

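```bash
cat > h.py <<'E'
import numpy as np,cv2
from scipy.spatial.transform import Rotation as R
def ray(c,u,v,z):
    f=200/np.tan(np.radians(c['vertical_fov']/2)); o=np.array(c['origin'])
    p=np.stack([(np.asarray(u,float)-c['cx'])/f,(np.asarray(v,float)-c['cy'])/f,np.ones_like(np.asarray(u,float))],-1)
    d=R.from_quat(c['orientation']).apply(p.reshape(-1,3))
    return o+d*((z-o[2])/d[:,2])[:,None]
def cloud(c,d):
    v,u=np.mgrid[:400,:640]; f=200/np.tan(np.radians(c['vertical_fov']/2))
    p=np.stack([(u-c['cx'])/f*d,(v-c['cy'])/f*d,d],-1)
    return (R.from_quat(c['orientation']).apply(p.reshape(-1,3))+c['origin']).reshape(400,640,3)
E
python3 - <<'E'
from workcell import r
from h import *
a=np.load('top0.npz');im,d=a['im'],a['d'];c=r.camera_params('top')
cr=im[150:235,235:455];cv2.imwrite('pics/crop0.png',cv2.resize(cr,None,fx=3.6,fy=3.6,interpolation=cv2.INTER_CUBIC))
P=cloud(c,d)
print('table z',np.median(P[225:240,380:400,2]))
for n,u,v in(("dark",366,209),("white",371,189),("d2",438,215),("t1?",354,167),("t5?",337,219)):print(n,P[v,u],ray(c,u,v,.06 if n[0]=='t' else .09))
m=(P[...,2]>.03)&(P[...,2]<.085);m[:,:322]=0;m[:,364:]=0;m[:155]=0;m[230:]=0
q=P[m];print(len(q),q.min(0),q.max(0))
# circle fit
x=q[q[:,2]<.065][:,:2];A=np.c_[2*x,np.ones(len(x))];s=np.linalg.lstsq(A,(x**2).sum(1),rcond=None)[0];print('centre',s[:2],np.sqrt(s[2]+s[:2]@s[:2]))
E
```

```text
table z 0.0008962541484319742
dark [ 0.50592946 -0.18243673  0.07870638] [[ 0.50513914 -0.18121588  0.09      ]]
white [ 0.55507329 -0.1949616   0.07860648] [[ 0.55368935 -0.19358055  0.09      ]]
d2 [ 0.49242786 -0.35904979  0.07172481] [[ 0.49141497 -0.35373071  0.09      ]]
t1? [ 0.61332261 -0.1552183   0.05704583] [[ 0.61279538 -0.15498843  0.06      ]]
t5? [ 0.48263147 -0.11286913  0.04721258] [[ 0.48206745 -0.11243342  0.06      ]]
920 [ 0.47275742 -0.17933721  0.03293484] [ 0.63396329 -0.09265681  0.07980478]
centre [ 0.54646755 -0.15327708] 0.05752219625048099
```

View pics/crop0.png

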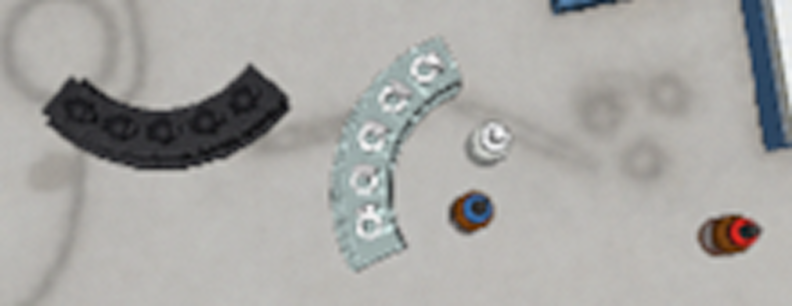

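The black rack at (281,183) is the look-alike. The grey one at (343,193) is the target, with tubes at about (354,169), (344,177), (339,188), (337,200) and (338,212). The droppers at (371,189) and (366,209) stand in its hollow, which opens to −y, so tube 1 is the far (+x) end.

```bash
cat >> h.py <<'E'
A=.31*(np.arange(1,6)-3); LOC=np.c_[.1*np.cos(A)-.1,.1*np.sin(A)]
def fit(p,loc=LOC):
    cp,cl=p.mean(0),loc.mean(0);H=(loc-cl).T@(p-cp);t=np.arctan2(H[0,1]-H[1,0],H[0,0]+H[1,1])
    M=np.array([[np.cos(t),-np.sin(t)],[np.sin(t),np.cos(t)]]);o=cp-M@cl
    return o,t,np.linalg.norm(loc@M.T+o-p,axis=1)
E
python3 - <<'E'
from workcell import r
from h import *
c=r.camera_params('top')
p=ray(c,[353.6,344.4,338.9,336.9,337.5],[168.9,176.9,188,200,212.2],.055)[:,:2]
print(p,fit(p))
o=r.get_obs();print(R.from_quat(o['tcp_rot']).as_matrix().round(3));w=r.camera_params('wrist');print(w,R.from_quat(o['tcp_rot']).inv().apply(w['origin']-o['tool_pos']),(R.from_quat(o['tcp_rot']).inv()*R.from_quat(w['orientation'])).as_matrix().round(3))
E
```

```text
[[ 0.60883487 -0.15435454]
 [ 0.58838766 -0.13114636]
 [ 0.56018713 -0.11731263]
 [ 0.5298897  -0.11231516]
 [ 0.49928231 -0.11383885]] (array([ 0.56048495, -0.11699517]), np.float64(1.225118430260605), array([0.00016104, 0.00105616, 0.00043529, 0.00120448, 0.00100658]))
[[ 0.909  0.416 -0.   ]
 [ 0.416 -0.909  0.001]
 [ 0.    -0.001 -1.   ]]
{'vertical_fov': 68.04170763301741, 'cx': 318.64976466635255, 'cy': 199.21926873657597, 'origin': array([ 0.30685751, -0.46456358,  0.37325275]), 'orientation': array([ 0.8299573 , -0.53225349, -0.09071075,  0.14017371])} [ 0.08592816  0.00015006 -0.14248646] [[ 0.001 -0.944 -0.329]
 [ 1.     0.001  0.   ]
 [ 0.    -0.329  0.944]]
```

```bash
python3 -m crank '3.27 -1.7 .25 0;3.27 -1.7 .25 0;3.27 -1.7 .25 0;3.27 -1.7 .25 0;3.27 -1.7 .25 0;3.27 -1.7 .25 0;3.27 -1.7 .25 0;3.27 -1.7 .25 0;3.27 -1.7 .25 0;3.27 -1.7 .25 0;3.27 -1.7 .25 0;3.27 -1.7 .25 0' 0; python3 -m crank '0 0 0 0;0 0 0 0;0 0 0 0'
python3 - <<'E'
from workcell import r
from h import *
c=r.camera_params('wrist');im,d=r.snapshot('wrist');cv2.imwrite('pics/w1.png',im);np.savez('w1.npz',im=im,d=d,**c)
P=cloud(c,d);print(P[200,320])
E
```

```text
time: 1.6
tool_pos: [0.5013, -0.1504, 0.201]
tcp_rot: [0.977, 0.213, -0.0, -0.0]
force: [-0.8, -0.3, -0.2]
grip_width: -0.0002
grasp_force: 0.0
time: 1.98
tool_pos: [0.5003, -0.1523, 0.2013]
tcp_rot: [0.977, 0.212, -0.0, 0.0]
force: [0.8, -0.3, 0.6]
grip_width: -0.0004
grasp_force: 0.0
[ 0.46953418 -0.16831145  0.00098036]
```

View pics/w1.png

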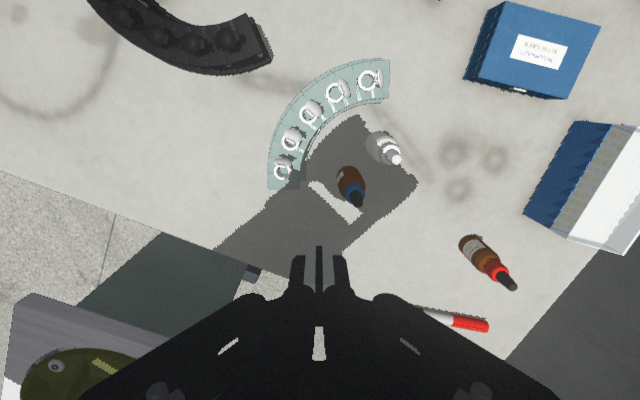

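The wrist view shows the grey rack with its tubes at about (370,80), (337,93), (311,113), (292,140) and (281,170). Both droppers are well inside the hollow.

Run:
```python
from h import *
a=np.load('w1.npz');im,d=a['im'],a['d'];c={k:a[k] for k in('vertical_fov','cx','cy','origin','orientation')}
P=cloud(c,d);cv2.imwrite('pics/w1c.png',cv2.resize(im[45:200,250:410],None,fx=3.8,fy=3.8,interpolation=cv2.INTER_CUBIC))
p=ray(c,[370,337,311,292,281],[80,93,113,140,170],.055)[:,:2];o,t,e=fit(p);print(o,t,e)
# rack body top plane points: silhouette check of heights and radius/angle
C=o-.1*np.array([np.cos(t),np.sin(t)])
q=P.reshape(-1,3);x=q[:,:2]-C;rr=np.hypot(*x.T);an=(np.arctan2(x[:,1],x[:,0])-t+np.pi)%(2*np.pi)-np.pi
m=(q[:,2]>.03)&(q[:,2]<.09)&(rr<.16)&(rr>.06)&(abs(an)<1.2);print('r',np.percentile(rr[m],[1,50,99]),'a',np.percentile(an[m],[0.5,99.5]),'z',np.percentile(q[m,2],[1,50,99]))
h=m&(q[:,2]>.064)
for i in range(5):
    k=h&(abs(an-A[i]+.1)<.15);print(i+1,k.sum(),(q[k,2].max()if k.any()else 0),an[k].mean()-A[i],rr[k].mean())
```

```text
[ 0.56136463 -0.11568185] 1.2105897975907773 [0.00105767 0.00044832 0.00084693 0.00060979 0.00152019]
r [0.08424245 0.10216208 0.11759599] a [-0.81277373  0.86007331] z [0.04022511 0.04221545 0.075339  ]
1 135 0.07791192695654264 -0.05531997284921686 0.10133077971187562
2 153 0.0764772908356603 -0.05358659868422733 0.10133742679243249
3 176 0.07596482170109403 -0.04596396721771345 0.10126550637307635
4 173 0.07650306566791115 -0.05309332307814496 0.10086810338260406
5 123 0.07784159967855014 -0.10083429232113794 0.10080949927253607
```

View pics/w1c.png

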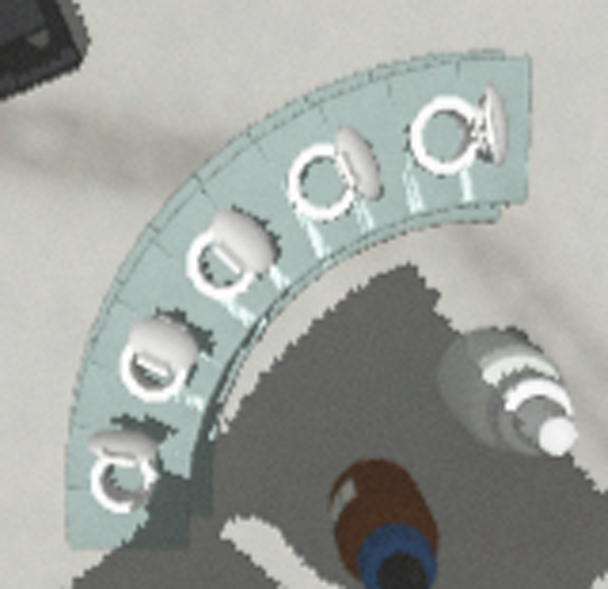

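The crop confirms that each lid is hinged on the tube 1 side, which is the upper-right end here. The arc centre is about (0.526, −0.2095). The sweep starts at a = −1.12, at (0.6255, −0.1995) with tool-x yaw 0.10, and travels along tool −y.

```bash
python3 -m crank '2.35 2.38 0 0;2.35 2.38 0 0;2.35 2.38 0 0;2.35 2.38 0 0;0 0 2 .163;0 0 2 .163;0 0 2 0;0 0 2 0;0 0 2 0;0 0 0 0;0 0 0 0;0 0 0 0'
python3 - <<'E'
from workcell import r
from h import *
o=r.get_obs();M=R.from_quat(o['tcp_rot']).as_matrix();print(o['tool_pos'],M.round(3),np.arctan2(M[1,0],M[0,0]))
C=np.array([.526,-.2095]);y=np.arctan2(M[1,0],M[0,0]);g=C+.1*np.array([np.cos(y),np.sin(y)])
print('cm to go',M.T@(np.r_[g,.0618]-o['tool_pos'])*100)
E
```

```text
time: 3.52
tool_pos: [0.6262, -0.1991, 0.1022]
tcp_rot: [0.999, 0.052, 0.001, 0.0]
force: [0.7, -0.1, -0.0]
grip_width: -0.0
grasp_force: 0.0
[ 0.62619461 -0.19913916  0.1022426 ] [[ 0.995  0.103  0.001]
 [ 0.103 -0.995 -0.001]
 [ 0.001  0.001 -1.   ]] 0.10307395210452826
cm to go [-7.83034158e-02 -3.06507674e-03  4.04415733e+00]
```

```bash
python3 -m crank '-.08 0 1.35 0;0 0 1.35 0;0 0 1.34 0;0 0 0 0;0 0 0 0;0 0 0 0'; python3 -m crank '-.01 -.5 0 -.05;-.01 -.5 0 -.05;-.01 -.5 0 -.05;-.01 -.5 0 -.05'
```

```text
time: 4.28
tool_pos: [0.6253, -0.1992, 0.0615]
tcp_rot: [0.999, 0.051, 0.0, 0.0]
force: [0.2, -0.2, -0.4]
grip_width: -0.0001
grasp_force: 0.0
time: 4.78
tool_pos: [0.6213, -0.1794, 0.0614]
tcp_rot: [0.988, 0.152, 0.0, 0.0]
force: [0.2, -0.2, 0.2]
grip_width: 0.0001
grasp_force: 0.0
```

```bash
python3 -m crank '-.012 -.5 -.03 -.05;-.013 -.5 0 -.05;-.012 -.5 0 -.05;-.013 -.5 0 -.05;-.012 -.5 0 -.05;-.013 -.5 0 -.05;-.012 -.5 0 -.05;-.013 -.5 0 -.05;-.012 -.5 0 -.05;-.013 -.5 0 -.05'
python3 - <<'E'
from workcell import r
from h import *
o=r.get_obs();M=R.from_quat(o['tcp_rot']).as_matrix();y=np.arctan2(M[1,0],M[0,0]);p=o['tool_pos'][:2]-[.526,-.2095]
print('yaw',y,'ang',np.arctan2(p[1],p[0]),'r',np.hypot(*p))
im,d=r.snapshot('wrist');cv2.imwrite('pics/w2.png',im)
E
```

```text
time: 6.02
tool_pos: [0.5953, -0.1374, 0.0618]
tcp_rot: [0.92, 0.391, 0.0, 0.0]
force: [1.2, -0.5, 1.1]
grip_width: 0.0001
grasp_force: 0.3
yaw 0.8043997179339116 ang 0.8048418710569838 r 0.0999926931694872
```

View pics/w2.png

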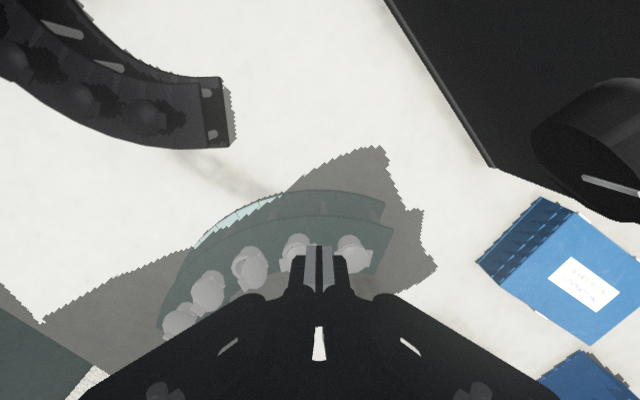

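Lid 1 at (352,250) lies shut behind the fingers and lid 2 at (297,248) is going down. Lids 3–5 at (250,268), (208,290) and (180,322) are still up. Forces are about 1 N, so I'm continuing.

```bash
python3 -m crank '-.012 -.5 0 -.05;-.013 -.5 0 -.05;-.012 -.5 0 -.05;-.013 -.5 0 -.05;-.012 -.5 0 -.05;-.013 -.5 0 -.05;-.012 -.5 0 -.05;-.013 -.5 0 -.05;-.012 -.5 0 -.05;-.013 -.5 0 -.05;-.012 -.5 0 -.05;-.013 -.5 0 -.05'
```

```text
time: 7.58
tool_pos: [0.5426, -0.1108, 0.0617]
tcp_rot: [0.764, 0.646, 0.0, 0.001]
force: [2.0, -0.2, -0.5]
grip_width: -0.0001
grasp_force: 0.4
```

```bash
python3 -m crank '-.012 -.5 0 -.05;-.013 -.5 0 -.05;-.012 -.5 0 -.05;-.013 -.5 0 -.05;-.012 -.5 0 -.05;-.013 -.5 0 -.05;-.012 -.5 0 -.05;-.013 -.5 0 -.05;-.012 -.5 0 -.05;-.013 -.5 0 -.05;-.012 -.5 0 -.05;-.013 -.5 0 -.05'; python3 -m crank '-.012 -.5 0 -.05;-.013 -.5 0 -.05;-.012 -.5 0 -.05;-.013 -.5 0 -.05;0 0 0 0'; python3 -m crank '0 0 -2 0;0 0 -3 0;0 -1.5 -4 0;0 -2 -4 0;0 -3 -2 0;0 0 0 0;0 0 0 0'
python3 - <<'E'
from workcell import r
from h import *
c=r.camera_params('wrist');im,d=r.snapshot('wrist');cv2.imwrite('pics/w3.png',im)
t,dt=r.snapshot('top');P=cloud(r.camera_params('top'),dt);Q=cloud(c,d)
for n,X in(('top',P),('wrist',Q)):
    x=X.reshape(-1,3);v=x[:,:2]-[.526,-.2095];rr=np.hypot(*v.T);a=np.arctan2(v[:,1],v[:,0])-1.22
    m=(rr>.08)&(rr<.12)&(abs(a)<.9)&(x[:,2]>.02)&(x[:,2]<.09);print(n,m.sum(),np.percentile(x[m,2],[50,95,99.5]),np.percentile(a[m],[.5,99.5]))
E
```

```text
time: 9.07
tool_pos: [0.4838, -0.1187, 0.0616]
tcp_rot: [0.539, 0.842, 0.0, 0.0]
force: [0.5, 0.4, -1.2]
grip_width: -0.0003
grasp_force: 0.0
time: 9.7
tool_pos: [0.4666, -0.1289, 0.0616]
tcp_rot: [0.453, 0.892, 0.0, 0.0]
force: [0.7, -0.4, -0.1]
grip_width: -0.0002
grasp_force: 0.0
time: 10.58
tool_pos: [0.4143, -0.1668, 0.2109]
tcp_rot: [0.453, 0.892, 0.0, -0.0]
force: [-0.6, 0.1, -1.3]
grip_width: 0.0002
grasp_force: 0.0
top 886 [0.04384065 0.06312412 0.0648048 ] [-0.81359162  0.82577297]
wrist 4211 [0.04224134 0.06124962 0.06236745] [-0.81858398  0.85205839]
```

View pics/w3.png

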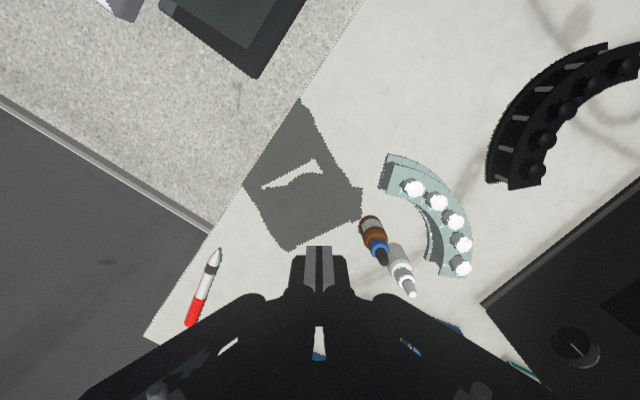

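All five lids, from (413,188) to (462,268), lie shut, with heights of 0.0624 m or less (about 2 mm noise). The rack is unmoved and the hand is clear.

```bash
python3 -c "
from workcell import r
print(r.hand_in())"
```

```text
the job is handed in; nothing more can be done
None
```

I swept the five lids shut from tube 1 to tube 5 and handed the job in at about 11 s. The last picture shows all five flat, the rack and droppers undisturbed and the hand clear; hand-in returned no verdict.

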